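Index the modelling turntable to its next hole

TASK

Bring the next side of the little cat figure round to the lamp: press the turntable's spring plunger in to free the table, turn the table counter-clockwise (seen from above) to the very next of its six holes, and let the plunger spring fully out again so that the table is locked there. Nothing is to be picked up: the figure keeps standing on the table, the mug, phone and earbud case stay where they are, and the hand ends clear of everything.

Things in the scene. Friction and masses are not known exactly. Their poses are not given: they have to be found in the camera images.
- indexer: the turntable's fixed base: grey and round, radius 150 mm, 30 mm high; origin on the axis at the desk, z up. Six dark index holes, 60 degrees (1.047 rad) apart and 118 mm from the axis, are seen in its rim, one of them hidden below the lug at the start. The holes lie at the base's own -x direction (the start) and every 60 degrees from there
- table_centre (a point): point on the vertical axis at the top face of the aluminium disc that turns on the base: 43 mm above the desk, radius 98 mm, a dark rubber pad of radius 60 mm in its middle. A flat lug sticks out of the disc's edge over the base's rim, its top flush with the disc or just below; it carries the plunger and the push fin
- plunger_top (a point): centre of the top of the plunger, an upright round steel button 30 mm across in the lug, 118 mm from the axis; it rides round with the table. Out, its top is 59 mm above the desk (16 mm above the lug). Pressed straight down it goes in 11 mm against a spring (2.4 N at first, 6.8 N fully in); this point moves with it
- fin_top (a point): middle of the top edge of the push fin, an upright steel plate on the lug, counter-clockwise of the plunger: 30 mm along the radius, 8 mm thick, top 83 mm above the desk (40 above the lug). Its middle is 30 mm from the plunger's, square to the radius: 11 mm free beside the button. A fingertip on or just above the plunger can push it to turn the table
- turntable (a joint): angle of the table, rad, growing counter-clockwise seen from above: 0 at the start (locked in a hole, 0.02 play either way), 1.047 at the next hole. With the plunger in it turns with light friction (about 1 N of push at the fin)
- plunger (a joint): travel of the plunger, m: 0 out (its pin locks the table at a hole), 0.011 fully in. More than 0.007 in, the table is free. Let go between holes it stays about 0.007 in and the table can be pushed on; at the next hole it snaps out by itself and stops the table hard. Held in, it passes the hole without stopping
- figure: loose black vinyl cat figure standing near the middle of the disc, 73 mm tall, 44 mm across its round foot; origin at the centre of its underside, z up
- mug: loose white mug, 80 mm across, 80 mm high, a handle on its +y side; origin at the centre of its underside; bystander
- phone: loose black phone lying flat, 150 x 72 x 9 mm, long side along x; origin at the centre of its underside; bystander
- earbud_case: loose white rounded earbud case, 48 x 60 x 24 mm; origin at the centre of its underside; bystander
Things that resemble listed ones, but are neither listed nor needed, are in the scene too. Several things have the shape of the figure; the one meant has the colours described above.

How it is judged:
By the outcome, as a careful person would: the job done as asked, in the order asked, and still so for the second after the job is handed in, with the robot touching nothing.
It also fails if it takes over 42 s, if anything falls off the work surface, if the arm or the gripper's body presses on something with over 40 N, if the wrist force passes 120 N, or if a joint passes its speed limit or range.

ROBOT

A 6-joint arm with a two-finger parallel gripper is mounted at the origin on the work surface. World frame = base frame: x ahead of the robot, y to its left, z up, the work surface at z = 0. Lengths are in m, angles in degrees, forces in N, time in s.
With the tool pointing down it reaches from about 0.35 to 0.875 m from the base axis. Payload 4.2 kg.
Tool frame: the origin (TCP) lies midway between the tips of the shut fingers; the grasp point (between the pads) lies 19 mm behind it; z points along the fingers, y is the direction in which the jaws open and shut (so a half turn about z gives the same grasp; the last joint's range is limited). The gripper opens to 87 mm and grips with 3 to 60 N. Pads are 19 mm wide; open, the fingers measure 117 mm over their backs; the gripper's body (75 mm by 190 mm) begins 51 mm behind the grasp point.
Start: joints at [-54.11, 22.042, 0.453, 0, -68.411, -14.817], TCP at [0.225, -0.583, 0.223] pointing down, gripper open.
Joint ranges: [-179.83, 179.83], [-69.29, 118.12], [-61.27, 80.66], [-181.25, 117.63], [-171.15, -9.14], [-177.46, 177.46]. Speed limits (degrees/s): [159.86, 159.86, 180, 180, 180, 180].

INTERFACE

Orientations are given as a 3x3 rotation matrix whose columns are the frame's x, y, z axes.
In Python, from station import r gives the robot as it stands.
- The arm moves only by the tool play_rows, never from a script. Its argument "commands" is a list that holds one entry, the list of rows, each a list of 7 numbers: the shift along the world's x, y, z in m, then the turn, a rotation vector about the world's x, y, z in rad, then the closure, from 0 (fully open) to 1 (shut). A call has 1 to 5 rows; each row is the pose to reach, as a shift and turn from the pose commanded when the call began; what a row does not reach only later rows make up. A row lasts 1/10 s, in which the tool goes at most 50 mm and 8.59 degrees, less where a joint would pass 70% of its speed; a pose out of reach is approached as far as the arm can. A call with a gripper value outside its range is refused whole. The fingers move at their own pace and stop on an object; the grip force is fixed at half the most. Time passes only in rows, so rows that repeat a pose let the fingers close. It gives the time, the measured TCP pose, the force and the opening at its end, in the units of the state.
- r.sense(): the state, without advancing time (a new reading comes with each control period).
- r.capture(name): name is "side" or "top" or "wrist"; returns a dict with "image" (480x640x3 uint8, red, green, blue), "range_z" (480x640 float32, m along the optical axis (not along the pixel's ray), 0 where there is no reading), "intrinsics" (3x3 intrinsics, pixels), "extrinsics" (4x4, takes a point from camera to world coordinates); the wrist camera has in their place "mount" (4x4, takes a point from camera to tool coordinates, whose origin is the TCP and whose axes are the flange's). Camera axes: x right, y up, looking along -z (the intrinsics and any distortion apply to the point x, -y, -z); pixel columns grow to the right and rows downward; lengths in m; the calibration is good to about 2 mm. A picture is of the moment at which its call begins: read the wrist's pose just before it.
- r.finish_job(): hands the job in, once; it reports no verdict.
The state is a dict: "time_s": time; "joints": joint angles; "joint_velocities": joint speeds; "effort": joint torques, N m; "tcp_pos": TCP position; "ee_rot": TCP orientation; "wrist_force": force on the tool from outside, world axes, zero at the start; "moment": the same for the moment, N m; "gripper_width": opening from 0.0 (shut) to 1.0 (fully open).
Only numpy, scipy, OpenCV 4.12 (cv2) and the standard library are available. Lean on these libraries where they do the work, as an engineer would, in place of code of your own. Each camera call takes 0.05 s, during which the arm holds its last target. There are 200 camera calls.

## Working session

There is one attempt and no reset: what is moved stays moved. The work goes in short steps, Python scripts to look and compute and a tool call to move; the robot and the scene stay as the last step left them, time stands still between calls to the robot, and variables do not carry over. Pictures are saved under pics/ and viewed, about 8 in all and at most 12, crops included, and the job is handed in when it is done.

Besides the shell and the picture viewer there is one more tool, called after "Emit:" by a JSON object that holds its "name" and its "arguments". play_rows: Moves the arm, as the interface text tells. Its arguments: {"type":"object","properties":{"commands":{"type":"array","items":{"type":"array","items":{"type":"array","items":{"type":"number"}}}}},"required":["commands"]}

```bash
mkdir -p pics
cat > h.py <<'E'
import numpy as np, cv2
from station import r
def snap(n,f):
    s=r.sense(); c=r.capture(n); cv2.imwrite(f'pics/{f}.png',c['image'][:,:,::-1])
    if n=='wrist':
        T=np.eye(4);T[:3,:3]=s['ee_rot'];T[:3,3]=s['tcp_pos'];E=T@c['mount']
    else: E=c['extrinsics']
    np.savez(f'pics/{f}.npz',K=c['intrinsics'],E=E,z=c['range_z'],im=c['image']); return c
def load(f): return np.load(f'pics/{f}.npz')
def ray(d,u,v,h):
    p=np.linalg.inv(d['K'])@[u,v,1]; w=d['E'][:3,:3]@[p[0],-p[1],-p[2]]; o=d['E'][:3,3]
    return o+w*(h-o[2])/w[2]
def pt(d,u,v):
    z=d['z'][int(v),int(u)]; p=np.linalg.inv(d['K'])@[u,v,1]*z
    return d['E'][:3,:3]@[p[0],-p[1],-p[2]]+d['E'][:3,3]
def pix(d,P):
    q=d['E'][:3,:3].T@(np.array(P)-d['E'][:3,3]); q=d['K']@[q[0],-q[1],-q[2]]; return q[:2]/q[2]
E
python3 - <<'E'
from h import *
c=snap('top','top0'); snap('side','side0'); print(c.keys(),c['intrinsics'],c['extrinsics'])
s=r.sense();print(s['time_s'],s['ee_rot'])
E
```

```text
dict_keys(['image', 'range_z', 'intrinsics', 'extrinsics']) [[597.57207186   0.         316.80624997]
 [  0.         597.57207186 241.25707662]
 [  0.           0.           1.        ]] [[-2.00440562e-02  9.83768686e-01 -1.78318277e-01  3.51396447e-01]
 [-9.99794256e-01 -2.02776549e-02  5.12624317e-04 -6.45900184e-03]
 [-3.11157274e-03  1.78291864e-01  9.83972728e-01  1.54205044e+00]
 [ 0.00000000e+00  0.00000000e+00  0.00000000e+00  1.00000000e+00]]
0.1 [[-9.33203728e-01 -3.59346780e-01 -8.33244121e-04]
 [-3.59347724e-01  9.33201965e-01  1.81803190e-03]
 [ 1.24281143e-04  1.99601852e-03 -9.99998000e-01]]
```

View pics/top0.png

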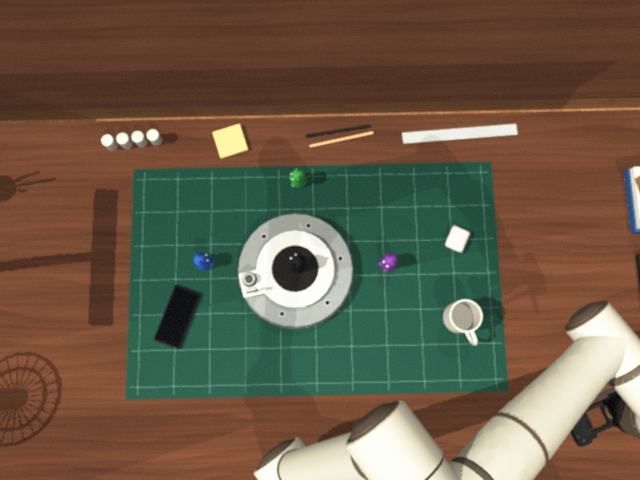

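View pics/side0.png

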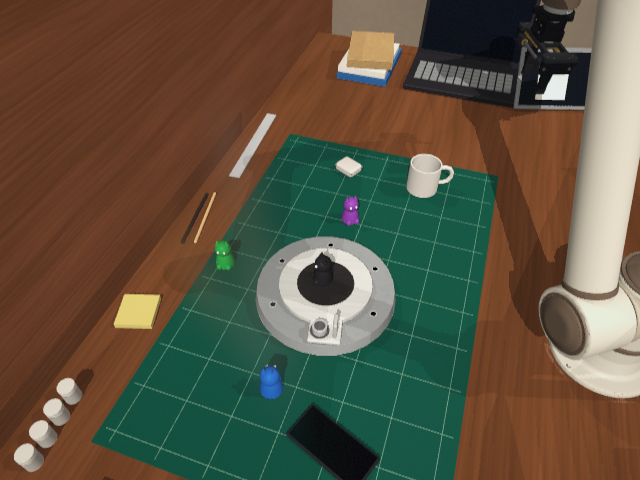

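The top view shows the turntable at about (295,270), the plunger at (249,279) and the fin at (258,291). Figure candidates are black (296,262) on the disc, blue (203,261), green (298,178) and purple (388,262). The black one is the one meant. Round steel things that could be confused with the plunger are the index holes (dark, in the rim) and the white cylinders (104–153,138). The button in the lug is the plunger.

Run:
```python
from h import *
d=load('top0'); im=d['im']
# base ellipse: from non-green/brown (low saturation) mask
hsv=cv2.cvtColor(im,cv2.COLOR_RGB2HSV)
roi=np.zeros((480,640),np.uint8); cv2.circle(roi,(295,270),75,255,-1)
m=((hsv[:,:,1]<60)&(hsv[:,:,2]>80)&(roi>0)).astype(np.uint8)
cs,_=cv2.findContours(m,cv2.RETR_EXTERNAL,cv2.CHAIN_APPROX_NONE); c=max(cs,key=cv2.contourArea)
e=cv2.fitEllipse(c); print(e, ray(d,*e[0],.03))
v,u=np.mgrid[0:480,0:640]
z=d['z']; P=np.linalg.inv(d['K'])@np.stack([u.ravel(),v.ravel(),np.ones(u.size)])*z.ravel()
W=(d['E'][:3,:3]@(P*np.array([[1],[-1],[-1]]))).T+d['E'][:3,3]; W=W.reshape(480,640,3)
for n,lo,hi in(('disc',.038,.048),('rim',.025,.035)):
    k=(W[:,:,2]>lo)&(W[:,:,2]<hi)&(roi>0); print(n,k.sum(),u[k].mean(),v[k].mean(),W[k].mean(0))
print(np.round(W[274:286:2,242:256:2,2]*1000)); print(np.round(W[282:298:2,248:276:2,2]*1000))
crop=cv2.resize(im[205:335,220:370,::-1],None,fx=5,fy=5,interpolation=cv2.INTER_CUBIC)[:600]
cv2.imwrite('pics/crop.png',crop)
```

```text
((295.0476379394531, 270.7043151855469), (114.52375030517578, 115.31079864501953), 60.5386962890625) [0.55028739 0.04973507 0.03      ]
disc 4054 291.648988653182 270.06931425752344 [0.5506058  0.05776977 0.04349455]
rim 4220 299.2824644549763 270.2163507109005 [0.55220738 0.03894028 0.03052935]
[[44. 45. 56. 60. 55. 45. 48.]
 [43. 63. 61. 63. 62. 64. 44.]
 [43. 61. 55. 54. 60. 59. 60.]
 [40. 60. 63. 58. 61. 64. 58.]
 [43. 58. 64. 62. 58. 57. 41.]
 [46. 50. 60. 61. 57. 42. 43.]]
[[62. 58. 57. 41. 41. 38. 43. 53. 45. 42. 47. 45. 43. 46.]
 [61. 57. 42. 43. 40. 44. 45. 44. 47. 39. 45. 40. 40. 42.]
 [44. 50. 47. 45. 45. 40. 44. 50. 47. 44. 49. 46. 51. 44.]
 [44. 80. 81. 82. 71. 46. 48. 41. 44. 46. 39. 42. 44. 44.]
 [87. 80. 75. 82. 68. 47. 48. 45. 48. 42. 50. 41. 40. 40.]
 [69. 60. 51. 48. 40. 48. 48. 48. 44. 52. 50. 48. 50. 42.]
 [44. 38. 47. 40. 52. 41. 43. 32. 32. 44. 43. 36. 42. 41.]
 [40. 44. 41. 30. 35. 28. 33. 31. 33. 30. 39. 48. 45. 42.]]
```

View pics/crop.png

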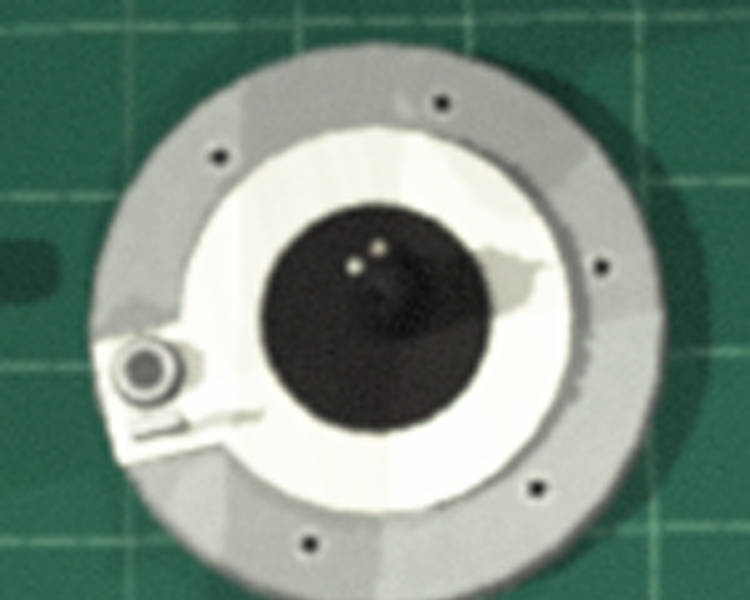

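The crop confirms it: black cat on the pad, button at crop (146,369), fin at (160,427), and five visible holes at (219,157), (441,103), (601,267), (537,488), (310,544). Next I compute the poses.

Run:
```python
from h import *
d=load('top0'); f=lambda a,h:ray(d,(a[0]+.5)/5-.5+220,(a[1]+.5)/5-.5+205,h)
H=np.array([f(a,.03) for a in[(219,157),(441,103),(601,267),(537,488),(310,544)]])[:,:2]
A=np.c_[2*H,np.ones(5)]; s=np.linalg.lstsq(A,(H**2).sum(1),rcond=None)[0]; c=s[:2]
print('c',c,'r',np.sqrt(s[2]+c@c)); g=np.degrees(np.arctan2(*(H-c).T[::-1])); print(g, g%60)
for n,a,h in(('pl',(146,369),.059),('fin',(161,426),.083)):
    p=f(a,h)[:2]; q=p-c; print(n,p,np.hypot(*q),np.degrees(np.arctan2(q[1],q[0])))
```

```text
c [0.55536432 0.05001092] r 0.11795169159354049
[  42.72719773  -17.17648244  -77.60512692 -137.39292059  162.72000946] [42.72719773 42.82351756 42.39487308 42.60707941 42.72000946]
pl [0.5294934  0.16429761] 0.11717829372939301 102.75500018459871
fin [0.49842991 0.15418747] 0.11871932993029054 118.65742098170001
```

Emit:
{"name": "play_rows", "arguments": {"commands": [[[0.015,0.037,0,0,0,0.07,1],[0.03,0.075,0,0,0,0.14,1],[0.044,0.112,0,0,0,0.21,1],[0.059,0.149,0,0,0,0.28,1],[0.074,0.187,0,0,0,0.356,1]]]}}

```text
time_s: 0.6
tcp_pos: [0.2988, -0.3946, 0.2221]
ee_rot: [[-0.748, -0.664, -0.001], [-0.664, 0.748, 0.001], [0.0, 0.001, -1.0]]
wrist_force: [1.2, 0.2, 0.7]
gripper_width: 0.629
```

Emit:
{"name": "play_rows", "arguments": {"commands": [[[0.015,0.037,0,0,0,0.07,1],[0.03,0.075,0,0,0,0.14,1],[0.044,0.112,0,0,0,0.21,1],[0.059,0.149,0,0,0,0.28,1],[0.074,0.187,0,0,0,0.356,1]]]}}

```text
time_s: 1.1
tcp_pos: [0.3728, -0.2076, 0.2224]
ee_rot: [[-0.469, -0.883, -0.0], [-0.883, 0.469, 0.0], [-0.0, 0.0, -1.0]]
wrist_force: [0.3, -0.5, 0.1]
gripper_width: 0.172
```

Emit:
{"name": "play_rows", "arguments": {"commands": [[[0.015,0.037,0,0,0,0.07,1],[0.03,0.075,0,0,0,0.14,1],[0.044,0.112,0,0,0,0.21,1],[0.059,0.149,0,0,0,0.28,1],[0.074,0.187,0,0,0,0.356,1]]]}}

```text
time_s: 1.6
tcp_pos: [0.4467, -0.0206, 0.2224]
ee_rot: [[-0.131, -0.991, -0.0], [-0.991, 0.131, 0.0], [0.0, 0.0, -1.0]]
wrist_force: [0.4, -0.5, -0.2]
gripper_width: -0.001
```

Emit:
{"name": "play_rows", "arguments": {"commands": [[[0.015,0.037,0,0,0,0.07,1],[0.03,0.075,0,0,0,0.14,1],[0.044,0.112,0,0,0,0.21,1],[0.059,0.149,0,0,0,0.28,1],[0.074,0.187,0,0,0,0.356,1]]]}}

```text
time_s: 2.1
tcp_pos: [0.5208, 0.1663, 0.2222]
ee_rot: [[0.222, -0.975, -0.001], [-0.975, -0.222, -0.0], [0.0, 0.001, -1.0]]
wrist_force: [0.2, 0.1, 0.4]
gripper_width: 0.009
```

Emit:
{"name": "play_rows", "arguments": {"commands": [[[0.001,-0.003,-0.03,0,0,0,1],[0.001,-0.003,-0.06,0,0,0,1],[0.001,-0.003,-0.09,0,0,0,1],[0.001,-0.003,-0.107,0,0,0,1],[0.001,-0.003,-0.107,0,0,0,1]]]}}

```text
time_s: 2.6
tcp_pos: [0.5196, 0.1607, 0.1124]
ee_rot: [[0.219, -0.976, -0.006], [-0.976, -0.219, -0.003], [0.002, 0.007, -1.0]]
wrist_force: [-0.8, -0.8, 0.8]
gripper_width: 0.008
```

Run:
```python
from h import *
s=r.sense(); print(s['tcp_pos'],s['joints'],s['wrist_force'])
snap('wrist','w1'); snap('side','s1'); d=load('w1'); e=load('s1')
print('wrist tip',pix(d,s['tcp_pos']),'pl',pix(d,[.5295,.1651,.059]),'fin',pix(d,[.5002,.1585,.083]))
print('side tip',pix(e,s['tcp_pos']),'pl',pix(e,[.5295,.1651,.059]),'fin',pix(e,[.5002,.1585,.083]))
b=cv2.resize(e['im'][230:380,240:420,::-1],None,fx=3,fy=3,interpolation=cv2.INTER_CUBIC)
a=cv2.resize(d['im'][:,:,::-1],(600,450))
o=np.zeros((450,1140,3),np.uint8);o[:,:600]=a;o[:,600:]=b
cv2.imwrite('pics/c1.png',cv2.resize(o,(800,316)))
```

```text
[0.51963759 0.16072804 0.11243847] [ 34.24697995  20.5851365  -19.28959302  -0.05542295 -50.54306093
 -21.57962353] [-0.75920199 -0.79570086  0.75043796]
wrist tip [321.46597458 300.86284034] pl [303.65025288 265.74965006] fin [356.22292593 280.69500883]
side tip [325.62955587 310.08012876] pl [319.53675286 326.85415007] fin [335.67916153 321.15418898]
```

View pics/c1.png

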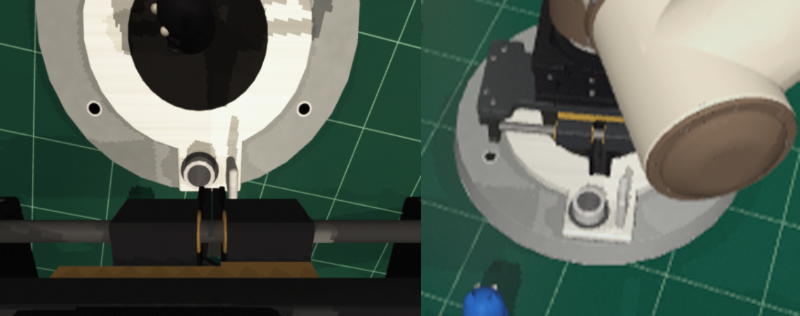

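The wrist view shows the button at about (301,258) and the fin just right of it at (355,250–300). Both sit close to the prediction, a couple of mm further inward. The fingertips are about 18 mm across. The side view shows the hand clear. I descend beside the fin.

Emit:
{"name": "play_rows", "arguments": {"commands": [[[-0.0015,-0.002,-0.015,0,0,0,1],[-0.0015,-0.002,-0.03,0,0,0,1],[-0.0015,-0.002,-0.043,0,0,0,1],[-0.0015,-0.002,-0.05,0,0,0,1],[-0.0015,-0.002,-0.05,0,0,0,1]]]}}

```text
time_s: 3.2
tcp_pos: [0.5204, 0.1599, 0.0658]
ee_rot: [[0.219, -0.976, 0.0], [-0.976, -0.219, 0.0], [0.0, -0.0, -1.0]]
wrist_force: [-0.5, 0.0, 1.5]
gripper_width: 0.004
```

Emit:
{"name": "play_rows", "arguments": {"commands": [[[0,0,-0.004,0,0,0,1],[0,0,-0.008,0,0,0,1],[0,0,-0.012,0,0,0,1],[0,0,-0.012,0,0,0,1],[0,0,-0.012,0,0,0,1]]]}}

```text
time_s: 3.7
tcp_pos: [0.5209, 0.1603, 0.0542]
ee_rot: [[0.22, -0.976, 0.002], [-0.976, -0.22, 0.001], [-0.0, -0.002, -1.0]]
wrist_force: [-0.3, 0.7, 4.5]
gripper_width: 0.004
```

Run:
```python
from h import *
s=r.sense(); print(s['tcp_pos'],s['ee_rot'],s['wrist_force'],s['moment'])
snap('wrist','w2'); snap('side','s2'); d=load('w2'); e=load('s2')
a=cv2.resize(d['im'][180:330,200:440,::-1],(640,400),interpolation=cv2.INTER_CUBIC)
cv2.imwrite('pics/c2.png',a)
```

```text
[0.52088682 0.16025071 0.05420142] [[ 2.19614656e-01 -9.75585542e-01  1.50080620e-03]
 [-9.75586624e-01 -2.19613785e-01  7.24774232e-04]
 [-3.77481533e-04 -1.62333749e-03 -9.99998611e-01]] [-0.25173596  0.69411485  4.47486536] [ 0.21902685  0.1268944  -0.0206407 ]
```

View pics/c2.png

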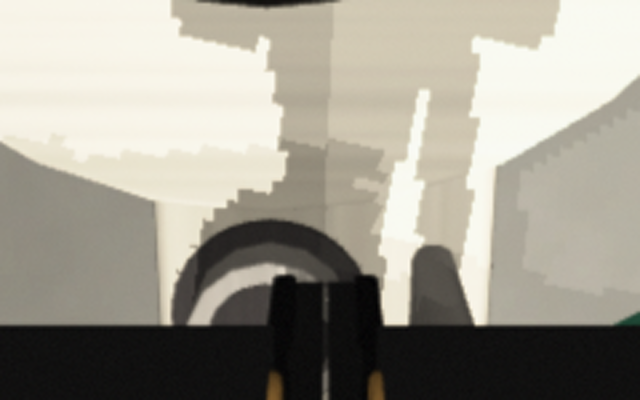

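The tip (crop 270–380) is on the right half of the button, and the fin (415–470) is about 5 mm to its right. The force matches the spring at about 5 mm in. I press deeper, then push.

Emit:
{"name": "play_rows", "arguments": {"commands": [[[0,0,-0.002,0,0,0,1],[0,0,-0.004,0,0,0,1],[0,0,-0.0045,0,0,0,1],[0,0,-0.0045,0,0,0,1],[0,0,-0.0045,0,0,0,1]]]}}

```text
time_s: 4.3
tcp_pos: [0.5208, 0.1602, 0.0495]
ee_rot: [[0.22, -0.976, 0.001], [-0.976, -0.22, 0.001], [-0.0, -0.002, -1.0]]
wrist_force: [-0.3, 1.7, 7.5]
gripper_width: 0.005
```

Run:
```python
import numpy as np
c=np.array([.5554,.05]); p=np.array([-.0346,.1108])
R=lambda a:np.array([[np.cos(a),-np.sin(a)],[np.sin(a),np.cos(a)]])
for k in range(0,70,10):
    b=R(np.radians(k))@p; print(k,np.round(b+c,4))
    for j in (2,4,6,8,10): print('  ',np.round(R(np.radians(j))@b-b,4),round(np.radians(j),3))
```

```text
0 [0.5208 0.1608]
   [-0.0038 -0.0013] 0.035
   [-0.0076 -0.0027] 0.07
   [-0.0114 -0.0042] 0.105
   [-0.0151 -0.0059] 0.14
   [-0.0187 -0.0077] 0.175
10 [0.5021 0.1531]
   [-0.0036 -0.0019] 0.035
   [-0.0071 -0.004 ] 0.07
   [-0.0105 -0.0061] 0.105
   [-0.0138 -0.0084] 0.14
   [-0.0171 -0.0108] 0.175
20 [0.485  0.1423]
   [-0.0032 -0.0025] 0.035
   [-0.0063 -0.0051] 0.07
   [-0.0093 -0.0079] 0.105
   [-0.0122 -0.0107] 0.14
   [-0.015  -0.0136] 0.175
30 [0.47   0.1287]
   [-0.0027 -0.003 ] 0.035
   [-0.0053 -0.0061] 0.07
   [-0.0078 -0.0094] 0.105
   [-0.0101 -0.0126] 0.14
   [-0.0124 -0.016 ] 0.175
40 [0.4577 0.1126]
   [-0.0021 -0.0034] 0.035
   [-0.0041 -0.007 ] 0.07
   [-0.006  -0.0106] 0.105
   [-0.0078 -0.0142] 0.14
   [-0.0094 -0.0179] 0.175
50 [0.4483 0.0947]
   [-0.0015 -0.0038] 0.035
   [-0.0029 -0.0076] 0.07
   [-0.0041 -0.0114] 0.105
   [-0.0052 -0.0153] 0.14
   [-0.0061 -0.0193] 0.175
60 [0.4421 0.0754]
   [-0.0008 -0.004 ] 0.035
   [-0.0015 -0.008 ] 0.07
   [-0.002 -0.012] 0.105
   [-0.0024 -0.016 ] 0.14
   [-0.0027 -0.0201] 0.175
```

Emit:
{"name": "play_rows", "arguments": {"commands": [[[-0.0038,-0.0013,-0.0005,0,0,0.035,1],[-0.0076,-0.0027,-0.0005,0,0,0.07,1],[-0.0114,-0.0042,-0.0005,0,0,0.105,1],[-0.0151,-0.0059,-0.0005,0,0,0.14,1],[-0.0187,-0.0077,-0.0005,0,0,0.175,1]]]}}

```text
time_s: 4.8
tcp_pos: [0.5024, 0.1525, 0.0491]
ee_rot: [[0.388, -0.922, 0.002], [-0.922, -0.388, 0.001], [-0.0, -0.002, -1.0]]
wrist_force: [0.7, 0.7, 6.7]
gripper_width: 0.007
```

Emit:
{"name": "play_rows", "arguments": {"commands": [[[-0.0036,-0.0019,0,0,0,0.035,1],[-0.0071,-0.004,0,0,0,0.07,1],[-0.0105,-0.0061,0,0,0,0.105,1],[-0.0138,-0.0084,0,0,0,0.14,1],[-0.0171,-0.0108,0,0,0,0.175,1]]]}}

```text
time_s: 5.3
tcp_pos: [0.4852, 0.1417, 0.0491]
ee_rot: [[0.542, -0.84, 0.002], [-0.84, -0.542, 0.001], [0.0, -0.002, -1.0]]
wrist_force: [0.4, -0.2, 5.6]
gripper_width: 0.005
```

Run:
```python
from h import *
s=r.sense(); print(s['tcp_pos'],s['wrist_force'])
snap('wrist','w3'); snap('side','s3'); d=load('w3'); e=load('s3')
a=cv2.resize(d['im'][0:340,100:540,::-1],(400,309),interpolation=cv2.INTER_AREA)
b=cv2.resize(e['im'][220:374,230:430,::-1],(400,308),interpolation=cv2.INTER_CUBIC)
cv2.imwrite('pics/c3.png',np.hstack([a[:308],b]))
```

```text
[0.48523398 0.14165955 0.0490916 ] [ 0.43197518 -0.15887423  5.61392141]
```

View pics/c3.png

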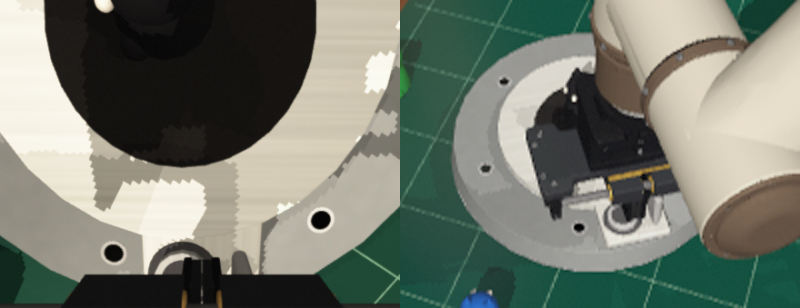

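The table turned with the hand (start hole now open to the left of the lug). I lift to just above the button, still beside the fin, and push on.

Emit:
{"name": "play_rows", "arguments": {"commands": [[[0,0,0.005,0,0,0,1],[0,0,0.01,0,0,0,1],[0,0,0.015,0,0,0,1],[0,0,0.017,0,0,0,1],[0,0,0.017,0,0,0,1]]]}}

```text
time_s: 5.9
tcp_pos: [0.4843, 0.1413, 0.0656]
ee_rot: [[0.54, -0.841, -0.0], [-0.841, -0.54, 0.0], [-0.0, -0.0, -1.0]]
wrist_force: [-0.5, 0.9, -1.3]
gripper_width: 0.006
```

Emit:
{"name": "play_rows", "arguments": {"commands": [[[-0.0032,-0.0025,0,0,0,0.035,1],[-0.0063,-0.0051,0,0,0,0.07,1],[-0.0093,-0.0079,0,0,0,0.105,1],[-0.0122,-0.0107,0,0,0,0.14,1],[-0.015,-0.0136,0,0,0,0.175,1]]]}}

```text
time_s: 6.4
tcp_pos: [0.4705, 0.1288, 0.0655]
ee_rot: [[0.68, -0.733, 0.003], [-0.733, -0.68, 0.002], [0.0, -0.003, -1.0]]
wrist_force: [1.6, 3.1, -0.9]
gripper_width: 0.007
```

Emit:
{"name": "play_rows", "arguments": {"commands": [[[-0.0027,-0.003,0,0,0,0.035,1],[-0.0053,-0.0061,0,0,0,0.07,1],[-0.0078,-0.0094,0,0,0,0.105,1],[-0.0101,-0.0126,0,0,0,0.14,1],[-0.0124,-0.016,0,0,0,0.175,1]]]}}

```text
time_s: 6.9
tcp_pos: [0.458, 0.1127, 0.0655]
ee_rot: [[0.797, -0.604, 0.002], [-0.604, -0.797, 0.002], [0.001, -0.003, -1.0]]
wrist_force: [1.6, 1.9, -1.6]
gripper_width: 0.004
```

Run:
```python
from h import *
s=r.sense(); print(s['tcp_pos'],s['wrist_force'],s['joints'])
snap('wrist','w4'); snap('side','s4'); d=load('w4'); e=load('s4')
a=cv2.resize(d['im'][0:340,100:540,::-1],(400,309),interpolation=cv2.INTER_AREA)
b=cv2.resize(e['im'][220:374,230:430,::-1],(400,308),interpolation=cv2.INTER_CUBIC)
cv2.imwrite('pics/c4.png',np.hstack([a[:308],b]))
```

```text
[0.45796434 0.11272012 0.06551766] [ 1.58768053  1.94912217 -1.62408337] [ 3.36187727e+01  1.80350490e+01 -3.25160187e+01 -3.18828596e-02
 -3.92726262e+01  1.92612463e+01]
```

View pics/c4.png

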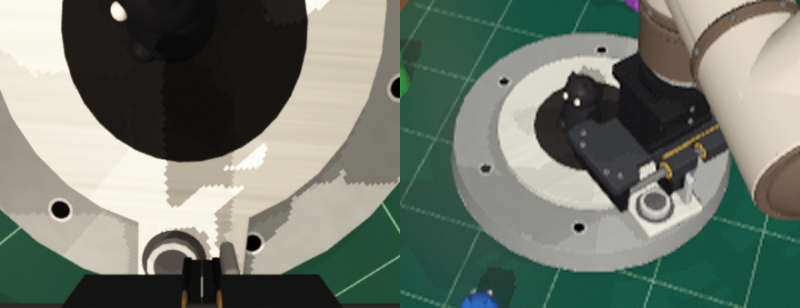

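The tip touches the fin, the table is following, and the cat stands upright. The next hole is just ahead of the fin at (253,243).

Emit:
{"name": "play_rows", "arguments": {"commands": [[[-0.0021,-0.0034,0,0,0,0.035,1],[-0.0041,-0.007,0,0,0,0.07,1],[-0.006,-0.0106,0,0,0,0.105,1],[-0.0078,-0.0142,0,0,0,0.14,1],[-0.0094,-0.0179,0,0,0,0.175,1]]]}}

```text
time_s: 7.5
tcp_pos: [0.4482, 0.0946, 0.0655]
ee_rot: [[0.89, -0.457, 0.001], [-0.457, -0.89, 0.001], [0.001, -0.002, -1.0]]
wrist_force: [0.8, 3.0, -0.8]
gripper_width: 0.003
```

Emit:
{"name": "play_rows", "arguments": {"commands": [[[-0.0008,-0.0019,0,0,0,0.0175,1],[-0.0015,-0.0038,0,0,0,0.035,1],[-0.0022,-0.0057,0,0,0,0.0525,1],[-0.0029,-0.0076,0,0,0,0.07,1],[-0.0035,-0.0095,0,0,0,0.0875,1]]]}}

```text
time_s: 8.0
tcp_pos: [0.4443, 0.0843, 0.0656]
ee_rot: [[0.926, -0.376, 0.0], [-0.376, -0.926, 0.0], [0.0, -0.0, -1.0]]
wrist_force: [1.1, 2.0, -0.4]
gripper_width: 0.002
```

Emit:
{"name": "play_rows", "arguments": {"commands": [[[-0.0006,-0.0019,0,0,0,0.0175,1],[-0.0012,-0.0039,0,0,0,0.035,1],[-0.0017,-0.0058,0,0,0,0.0525,1],[-0.0017,-0.0058,0,0,0,0.0525,1]]]}}

```text
time_s: 8.4
tcp_pos: [0.4417, 0.0779, 0.0655]
ee_rot: [[0.945, -0.328, -0.002], [-0.328, -0.945, -0.001], [-0.001, 0.001, -1.0]]
wrist_force: [-0.1, 0.2, 0.2]
gripper_width: 0.005
```

Now in small steps until the stop.

Emit:
{"name": "play_rows", "arguments": {"commands": [[[-0.0004,-0.002,0,0,0,0.0175,1],[-0.0008,-0.004,0,0,0,0.035,1],[-0.0008,-0.004,0,0,0,0.035,1]]]}}

```text
time_s: 8.7
tcp_pos: [0.441, 0.0739, 0.0654]
ee_rot: [[0.956, -0.295, -0.001], [-0.295, -0.956, -0.001], [-0.001, 0.001, -1.0]]
wrist_force: [-0.5, 0.0, -0.5]
gripper_width: 0.004
```

Emit:
{"name": "play_rows", "arguments": {"commands": [[[-0.0003,-0.002,0,0,0,0.0175,1],[-0.0003,-0.002,0,0,0,0.0175,1]]]}}

```text
time_s: 8.9
tcp_pos: [0.441, 0.0721, 0.0654]
ee_rot: [[0.96, -0.278, -0.001], [-0.278, -0.96, -0.001], [-0.001, 0.001, -1.0]]
wrist_force: [-0.3, -0.7, -0.4]
gripper_width: 0.005
```

Emit:
{"name": "play_rows", "arguments": {"commands": [[[-0.0003,-0.002,0,0,0,0.0175,1],[-0.0003,-0.002,0,0,0,0.0175,1]]]}}

```text
time_s: 9.1
tcp_pos: [0.4409, 0.0702, 0.0655]
ee_rot: [[0.965, -0.261, -0.0], [-0.261, -0.965, -0.0], [-0.0, 0.0, -1.0]]
wrist_force: [0.8, 0.6, 0.0]
gripper_width: 0.005
```

Emit:
{"name": "play_rows", "arguments": {"commands": [[[-0.0003,-0.002,0,0,0,0.0175,1],[-0.0003,-0.002,0,0,0,0.0175,1]]]}}

```text
time_s: 9.3
tcp_pos: [0.4406, 0.0683, 0.0655]
ee_rot: [[0.97, -0.244, -0.0], [-0.244, -0.97, -0.0], [-0.0, 0.0, -1.0]]
wrist_force: [0.5, -0.0, 0.2]
gripper_width: 0.007
```

Run:
```python
from h import *
s=r.sense(); print(s['tcp_pos'],s['wrist_force'],s['joints'])
snap('wrist','w5'); snap('side','s5'); d=load('w5'); e=load('s5')
a=cv2.resize(d['im'][0:340,100:540,::-1],(400,309),interpolation=cv2.INTER_AREA)
b=cv2.resize(e['im'][220:374,230:430,::-1],(400,308),interpolation=cv2.INTER_CUBIC)
cv2.imwrite('pics/c5.png',np.hstack([a[:308],b]))
```

```text
[0.44063193 0.06832932 0.0655298 ] [ 0.46522363 -0.04702142  0.21396611] [ 2.98150472e+01  1.59991231e+01 -3.58342534e+01 -5.75432826e-04
 -3.81794089e+01  4.60360641e+01]
```

View pics/c5.png

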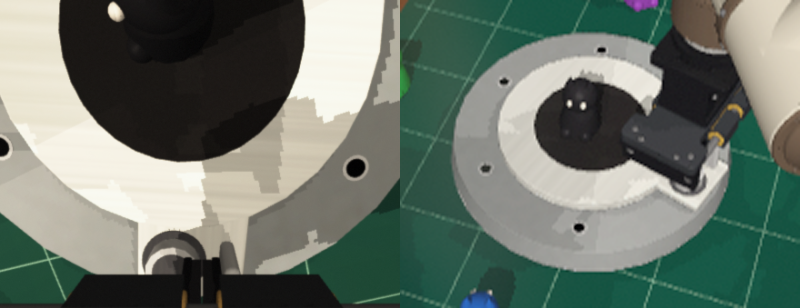

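The holes at crop (0,147) and (355,167) lie symmetrically about the lug, so it is at or very near the hole. I push gently for the stop.

Emit:
{"name": "play_rows", "arguments": {"commands": [[[-0.0003,-0.002,0,0,0,0.01,1],[-0.0003,-0.002,0,0,0,0.01,1]]]}}

```text
time_s: 9.6
tcp_pos: [0.4406, 0.0666, 0.0656]
ee_rot: [[0.972, -0.235, 0.0], [-0.235, -0.972, 0.0], [0.0, -0.0, -1.0]]
wrist_force: [0.7, -0.1, 0.4]
gripper_width: 0.008
```

Emit:
{"name": "play_rows", "arguments": {"commands": [[[-0.0002,-0.0015,0,0,0,0.01,1],[-0.0002,-0.0015,0,0,0,0.01,1]]]}}

```text
time_s: 9.8
tcp_pos: [0.4405, 0.066, 0.0656]
ee_rot: [[0.974, -0.226, 0.001], [-0.226, -0.974, 0.002], [0.001, -0.002, -1.0]]
wrist_force: [-1.2, 5.7, -0.4]
gripper_width: 0.002
```

Emit:
{"name": "play_rows", "arguments": {"commands": [[[-0.0002,-0.0015,0,0,0,0,1],[-0.0002,-0.0015,0,0,0,0,1]]]}}

```text
time_s: 10.0
tcp_pos: [0.4406, 0.0655, 0.0657]
ee_rot: [[0.974, -0.226, 0.002], [-0.226, -0.974, 0.004], [0.001, -0.004, -1.0]]
wrist_force: [-3.4, 10.3, -0.5]
gripper_width: 0.001
```

Hard stop: 10 N against the table and no motion. I back off the fin, lift, and move away to check.

Emit:
{"name": "play_rows", "arguments": {"commands": [[[0.0005,0.004,0,0,0,0,1],[0.001,0.008,0,0,0,0,1],[0.001,0.008,0.005,0,0,0,1],[0.001,0.008,0.02,0,0,0,1],[0.001,0.008,0.05,0,0,0,1]]]}}

```text
time_s: 10.5
tcp_pos: [0.4393, 0.0704, 0.1146]
ee_rot: [[0.974, -0.226, -0.005], [-0.226, -0.974, -0.003], [-0.005, 0.004, -1.0]]
wrist_force: [0.8, 0.2, 0.8]
gripper_width: 0.005
```

Emit:
{"name": "play_rows", "arguments": {"commands": [[[0,0,0.04,0,0,0,1],[0,0,0.08,0,0,0,1],[0,0,0.12,0,0,0,1],[0,0,0.15,0,0,0,1],[0,-0.02,0.15,0,0,0,1]]]}}

```text
time_s: 11.0
tcp_pos: [0.4436, 0.0526, 0.2708]
ee_rot: [[0.975, -0.223, 0.01], [-0.223, -0.975, 0.003], [0.009, -0.006, -1.0]]
wrist_force: [0.7, -0.3, -0.1]
gripper_width: 0.007
```

Emit:
{"name": "play_rows", "arguments": {"commands": [[[0,-0.04,0,0,0,0,1],[0,-0.08,0,0,0,0,1],[0,-0.12,0,0,0,0,1],[0,-0.16,0,0,0,0,1],[0,-0.2,0,0,0,0,1]]]}}

```text
time_s: 11.5
tcp_pos: [0.4403, -0.1504, 0.266]
ee_rot: [[0.974, -0.225, 0.0], [-0.225, -0.974, -0.0], [0.0, 0.0, -1.0]]
wrist_force: [1.0, 0.3, 0.4]
gripper_width: 0.004
```

Emit:
{"name": "play_rows", "arguments": {"commands": [[[-0.02,-0.04,0,0,0,0,1],[-0.04,-0.08,0,0,0,0,1],[-0.06,-0.12,0,0,0,0,1],[-0.07,-0.15,0,0,0,0,1],[-0.07,-0.15,0,0,0,0,1]]]}}

```text
time_s: 12.0
tcp_pos: [0.3691, -0.3011, 0.2656]
ee_rot: [[0.973, -0.23, -0.001], [-0.23, -0.973, -0.0], [-0.001, 0.001, -1.0]]
wrist_force: [0.1, -0.5, 0.4]
gripper_width: 0.004
```

Run:
```python
from h import *
s=r.sense(); print(s['time_s'],s['tcp_pos'],s['wrist_force'])
snap('top','t6'); snap('side','s6'); d=load('t6'); e=load('s6')
a=cv2.resize(d['im'][205:335,220:370,::-1],(400,347),interpolation=cv2.INTER_CUBIC)
b=cv2.resize(e['im'][225:365,240:401,::-1],(400,347),interpolation=cv2.INTER_CUBIC)
cv2.imwrite('pics/c6.png',np.hstack([a,b])); cv2.imwrite('pics/t6b.png',d['im'][:,:,::-1])
P=np.array([.5554,.05])+.118*np.array([np.cos(np.radians(162.65)),np.sin(np.radians(162.65))])
u,v=pix(d,[*P,.059]); print(P,u,v)
z=np.array([pt(d,u+i,v+j)[2] for i in(-3,-2,-1,0,1,2,3) for j in(-3,-2,-1,0,1,2,3)]); print('plunger z',np.median(z),z.std())
d0=load('top0'); print('img diff elsewhere', [(n,np.abs(d['im'][y-25:y+25,x-25:x+25].astype(int)-d0['im'][y-25:y+25,x-25:x+25]).mean()) for n,x,y in(('mug',463,317),('phone',178,316),('case',457,238))])
```

```text
12.0 [ 0.36912133 -0.30113831  0.26556761] [ 0.11859043 -0.53967163  0.3747619 ]
[0.44276889 0.08518854] 280.82480627101495 312.6909673931174
plunger z 0.06047008002522647 0.0035896778940281873
img diff elsewhere [('mug', np.float64(79.69826666666667)), ('phone', np.float64(3.5425333333333335)), ('case', np.float64(2.7034666666666665))]
```

View pics/c6.png

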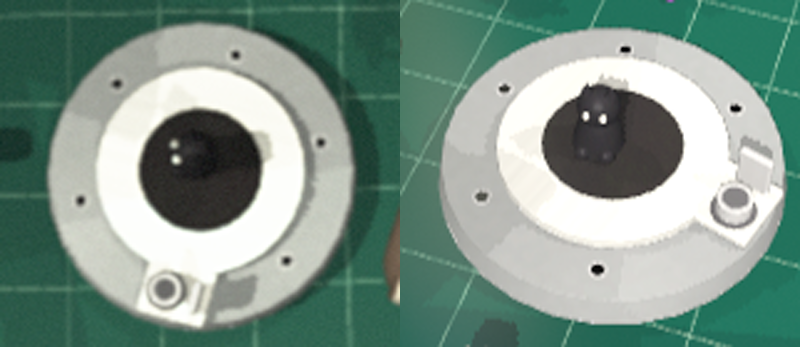

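Run:
```python
from h import *
d=load('s6');d0=load('side0')
m=np.abs(d['im'][150:200,400:455].astype(int)-d0['im'][150:200,400:455]); print('mug side diff',m.mean())
t=load('t6'); p=ray(t,220+166.5/2.667-.5,205+289.5/2.667-.5,.059)[:2]-[.5554,.05]; print(np.hypot(*p),np.degrees(np.arctan2(p[1],p[0])))
r.finish_job()
```

```text
mug side diff 34.94860606060606
0.11811579514528864 164.04453424284068
the job is handed in; nothing more can be done
```

View pics/s6.png

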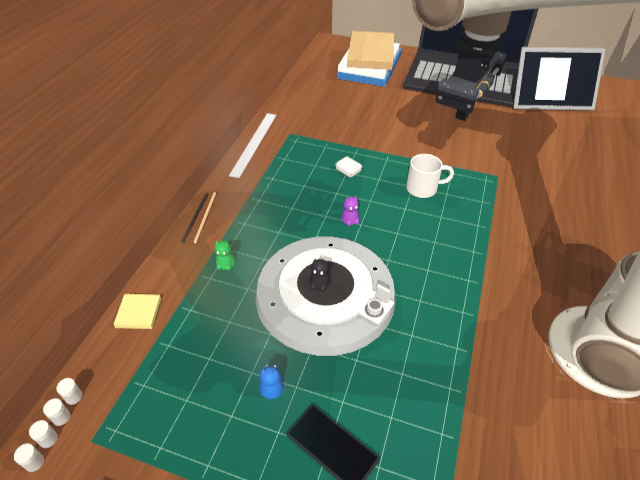

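The table has been turned counter-clockwise to the very next hole and is locked there, with the plunger sprung out. I handed the job in shortly after 12.0 s. I pressed the plunger about 9.5 mm in, turned the table about 20° with it held, lifted the fingertip off it, and pushed on the fin until the table stopped hard. At the stop the wrist read about 10 N and the hand no longer moved the table. I then backed off, lifted and moved the hand away.

**Last checks**
- **Angle:** the plunger moved from 102.7° to 164.0°, about 61.3°. That is within the play, since I left it against the counter-clockwise stop.
- **Plunger height:** its top measured about 60 mm (59 mm when out), so it is fully out.
- **Figure:** the cat stands upright on the pad and has turned with the table.
- **Bystanders:** the phone and earbud case pictures are unchanged.
- **Hand:** it ended clear of everything.

**One check disagreed:** the automatic before/after comparison at the mug showed large differences in both views. I viewed the last side picture only after handing in. The mug stands in its old place there. The differences fit the arm blocking it in the top view and changed lighting from the arm in the side view.

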